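# Load a test module through a sprung flap

### The job

Take the blue-handled test module out of the rack, push it foot first down through the orange sprung flap of the bench tester, and press it by feel until the socket at the bottom is fully down. The flap must have sprung shut again above the module's shoulders; let go of the handle and leave the module standing there. Be gentle with the tester: never load it with more than 25 N, and leave the other modules and bench items where they are.

Things in the scene. Friction and masses are not known exactly. Their poses are not given: they have to be found in the camera images.
- module_blue: test module to load. Grey flat body 18 (x) x 60 (y) x 50 mm (z), its lowest 6 mm a brass foot of 14 x 56 mm; on its top (shoulders, 50 mm above the foot) an upright central blue handle bar 16 (x) x 12 (y) x 86 mm, 136 mm overall. 0.13 to 0.2 kg. Origin: centre of the foot's underside; z up along the handle. Half a turn about z changes nothing.
- module_blue_grip (a point): point on the blue handle's axis, 126 mm above the foot, 10 mm below the handle's end: grip here, so that the fingers stay above the tester's deck when the module is home. Best gripped across the 16 mm (module x): that side is free, while the neighbours' handles stand 85 mm off in y.
- rack: black fixed rack block 50 (x) x 270 (y) x 36 mm, holding three modules upright in pockets 26 mm deep (floor 10 mm above the bench), 85 mm apart along its y, 1.5 mm free on each side; the modules' axes lie along the rack's. Which pocket holds which module varies. Origin under its centre.
- tester: fixed bench tester, white and blue box 150 (x) x 170 (y) x 135 mm high with a flat deck. Origin: centre of its underside, straight below point mouth; z up.
- mouth (a point): point in the deck plane (135 mm above the bench) on the axis of the well the module goes into; axes as the tester's, z up. The module goes in with its x, y along these, either way round. The opening spans x -10.5 to +17 mm, y +-32 mm, with 4 mm wide 45-degree bevels outside its -x and +-y edges. The flap hinges along y at x = +17 mm, 3 mm below the deck.
- throat (a point): point on the well's axis 34 mm below the deck: from here down the well is narrower, x +-10.5 mm, y +-32 mm, leaving the module's body 1.5 mm (x) and 2 mm (y) free on each side; the ledge at +x has a 4 mm 45-degree bevel.
- flap (a joint): orange flap under the deck, 26 mm long (free edge at x = -9 mm), 62 mm wide, with a 24 mm slot open at its free edge that clears the handle. 0 = shut, level; to 1.57 rad as the free edge swings down into the well. Sprung shut: 2 to 4 N on the module, pushing it to -x when open. Snaps shut by itself once the shoulders are about 29 mm below the deck.
- socket (a joint): travel (m) of the socket plate at the well's bottom, pressed by the module's foot: 0 = up, 0.010 = fully down. Black, deep in the dark well; its height is set differently each time: the foot first meets it 72 to 88 mm below the deck. It resists with 9 N, rising to 15 N at 10 mm, then stops dead. Stays where it is left.
- module_white: another test module, same shape as the blue one but with white handle; leave it in the rack
- module_red: another test module, same shape, red handle; leave it in the rack
- jar: amber jar with white lid, 44 mm across, 45 mm tall; bystander; origin under its centre
- spray: small green bottle with black cap, 48 mm across, 120 mm tall; bystander; origin under its centre
- screwdriver: screwdriver lying flat on the bench; bystander
- tray: black open parts tray 100 x 140 x 30 mm; bystander; origin under its centre
- meter: grey hand meter 140 x 75 x 30 mm lying flat; bystander; origin under its centre

How it is judged:
By the outcome, as a careful person would: the job done as asked, in the order asked, and still so for the second after the job is handed in, with the robot touching nothing.
It also fails if it takes over 64 s, if anything falls off the work surface, if the arm or the gripper's body presses on something with over 40 N, if the wrist force passes 120 N, or if a joint passes its speed limit or range.

### The arm

A 6-joint arm with a two-finger parallel gripper is mounted at the origin on the work surface. World frame = base frame: x ahead of the robot, y to its left, z up, the work surface at z = 0. Lengths are in m, angles in rad, forces in N, time in s.
With the tool pointing down it reaches from about 0.4 to 0.825 m from the base axis. Payload 7 kg.
Tool frame: the origin (TCP) lies on the centre line of the jaws, within the pads' length; the fingertips stand 25 mm ahead of it and the grasp point (between the pads) lies 6 mm ahead of it; z points along the fingers, y is the direction in which the jaws open and shut (so a half turn about z gives the same grasp; the last joint's range is limited). The gripper opens to 88 mm and grips with 3 to 60 N. Pads are 19 mm wide; open, the fingers measure 130 mm over their backs; the gripper's body (78 mm by 193 mm) begins 47 mm behind the grasp point.
Start: joints at [-1.032, 0.359, 0.012, 0, -1.224, -0.288], TCP at [0.167, -0.654, 0.252] pointing down, gripper open.
Joint ranges: [-3.07, 3.07], [-1.43, 2.12], [-1.02, 1.25], [-3.03, 1.67], [-3.05, -0], [-3.03, 3.03]. Speed limits (rad/s): [2.39, 2.39, 3.01, 3.14, 3.14, 3.14].

### API

Orientations are given as [roll, pitch, yaw] about the fixed x, y, z axes, in that order (R = Rz(yaw) Ry(pitch) Rx(roll)).
In Python, from station import * gives the robot as it stands. The module is installed in compiled form; this text tells all that it offers.
- The arm moves only by the tool step_arm, never from a script. Its argument "commands" is text: rows parted by semicolons, each of 6 numbers parted by spaces: the shift along the tool's x, y, z in mm, then the turn, a rotation vector about the tool's x, y, z in rad. A call has 1 to 8 rows; each row shifts and turns the commanded pose from where the row before left it, along the tool's axes as they then stand; what a row does not reach is not made up. A row lasts 1/8 s, in which the tool goes at most 62.5 mm and 10.7 degrees, less where a joint would pass 70% of its speed; a pose out of reach is approached as far as the arm can. A call is refused whole if a number of a shift passes 62.5 or a number of a turn 0.188, either way. A call with a gripper value outside its range is refused whole. "jaw" is the finger opening in mm, from 0 to 87.6, set as the call begins (left out, the last holds). The fingers move at their own pace and stop on an object; "grip_force" is the grip in N (left out, the last holds). Time passes only in rows, so rows that do not move let the fingers close. It gives the time, the measured TCP pose, the force and the opening at its end, in the units of the state.
- get_state(): the state, without advancing time (a new reading comes with each control period).
- grab_frame(name): name is "side" or "top" or "wrist"; returns a dict with "frame" (384x512x3 uint8, red, green, blue), "fovy" (degrees; the focal length in pixels is half the picture's height over the tangent of half this angle, whatever the lens; pixels are square), "cx", "cy" (the principal point, pixels), "rvec" (rotation vector, rad) and "tvec" (3), from world to camera coordinates, as OpenCV has them; the wrist camera has in their place "tool_from_camera" (4x4, takes a point from camera to tool coordinates, whose origin is the TCP and whose axes are the flange's). Camera axes: x right, y down, z forward; pixel columns grow to the right and rows downward; lengths in m; the calibration is good to about 2 mm. A picture is of the moment at which its call begins: read the wrist's pose just before it. There is no depth.
- job_done(): hands the job in, once; it reports no verdict.
Trained networks look in a picture, given as the dict that the camera call returned (one of the last four; its "shot" number tells which), for a name from the list of things; names that differ only in an ending like _2 or _b are one class to them, and where a whole thing is asked for, a point or a joint stands for the part that bears it (a point fixed in the world has none). Each returns a list of dicts, best first, with "conf" (0 to 1); they miss things now and then, are a little off and sometimes report something else, mostly with a low value. They report only what shows in the picture. A call takes as long as a camera call.
- recognise(picture, name): "pixel" ([column, row] in pixels, amid what is visible of it).
The state is a dict: "t": time; "q": joint angles; "qd": joint speeds; "joint_efforts": joint torques, N m; "eef_pos": TCP position; "ee_rot": TCP orientation; "force": force on the tool from outside, world axes, zero at the start; "moment": the same for the moment, N m; "width": finger opening in m.
Only numpy, scipy, OpenCV 4.12 (cv2) and the standard library are available. Lean on these libraries where they do the work, as an engineer would, in place of code of your own. Each camera call takes 0.05 s, during which the arm holds its last target.

## Working session

There is one attempt and no reset: what is moved stays moved. The work goes in short steps, Python scripts to look and compute and a tool call to move; the robot and the scene stay as the last step left them, time stands still between calls to the robot, and variables do not carry over. Pictures are saved under pics/ and viewed, and the job is handed in when it is done.

Besides the shell and the picture viewer there is one more tool, called after "Emit:" by a JSON object that holds its "fn" and its "kwargs". step_arm: Moves the arm, as the interface text tells. Its arguments: {"type":"object","properties":{"commands":{"type":"string"},"jaw":{"type":"number"},"grip_force":{"type":"number"}},"required":["commands"]}

```bash
mkdir -p pics
cat > h.py <<'E'
from station import *
import numpy as np, cv2
from scipy.spatial.transform import Rotation as R
def K(p):
    f=p["frame"].shape[0]/2/np.tan(np.radians(p["fovy"])/2)
    return np.array([[f,0,p["cx"]],[0,f,p["cy"]],[0,0,1.]])
def ext(p,st=None):
    # returns Rwc (cam->world), cam pos
    if "rvec" in p:
        r=R.from_rotvec(np.ravel(p["rvec"])).as_matrix(); t=np.ravel(p["tvec"])
        return r.T,-r.T@t
    T=np.array(p["tool_from_camera"]); Rt=R.from_euler('xyz',st["ee_rot"]).as_matrix()
    return Rt@T[:3,:3], Rt@T[:3,3]+np.array(st["eef_pos"])
def onplane(p,px,z,st=None):
    A,c=ext(p,st); d=A@(np.linalg.inv(K(p))@np.array([px[0],px[1],1.]))
    return c+d*(z-c[2])/d[2]
def proj(p,X,st=None):
    A,c=ext(p,st); v=K(p)@(A.T@(np.array(X)-c)); return v[:2]/v[2]
def save(p,n,s=1.5):
    im=cv2.cvtColor(p["frame"],cv2.COLOR_RGB2BGR); cv2.imwrite("pics/"+n,cv2.resize(im,None,fx=s,fy=s,interpolation=cv2.INTER_CUBIC))
E
python3 - <<'E'
from h import *
s=get_state();print({k:np.round(v,3) for k,v in s.items()})
import pickle
for n in ["top","side"]:
    p=grab_frame(n);save(p,n+"0.png");pickle.dump((p,s),open(n+"0.pkl","wb"))
    print(n,p["fovy"],p["cx"],p["cy"],ext(p))
    for t in ["module_blue","module_blue_grip","module_white","module_red","rack","tester","mouth","flap","jar","spray","tray","meter","screwdriver"]:
        print(t,[(np.round(d["pixel"],1),round(d["conf"],2)) for d in recognise(p,t)[:2]])
E
```

```text
{'t': np.float64(0.0), 'q': array([-1.032,  0.359,  0.011, -0.   , -1.224, -0.288]), 'qd': array([-0.001, -0.001,  0.001, -0.001, -0.001,  0.   ]), 'joint_efforts': array([ 2.0000e-03, -5.8272e+01,  2.9307e+01,  6.9970e+00,  7.0000e-03,
       -0.0000e+00]), 'eef_pos': array([ 0.167, -0.653,  0.251]), 'ee_rot': array([ 3.14 , -0.   , -2.891]), 'force': array([ 0.242, -0.136, -0.098]), 'moment': array([-0.002,  0.036,  0.011]), 'width': np.float64(0.088)}
top 55.88729966375444 260.60251847813214 194.49884474549575 (array([[ 7.65790664e-04, -9.98850701e-01,  4.79237917e-02],
       [-9.99885791e-01, -4.14794214e-05,  1.51129831e-02],
       [-1.50936259e-02, -4.79298918e-02, -9.98736656e-01]]), array([ 0.55392839, -0.07530429,  0.94826954]))
module_blue []
module_blue_grip [(array([184.7, 233.4]), 0.79)]
module_white [(array([147.1, 232.3]), 0.81), (array([185. , 233.7]), 0.68)]
module_red [(array([111.9, 234. ]), 0.66)]
rack [(array([160.8, 228.7]), 0.89)]
tester [(array([322.3, 230.6]), 0.7), (array([400.8, 238.2]), 0.53)]
mouth [(array([323. , 234.7]), 0.65)]
flap [(array([326. , 22
[... 377 characters left out ...]
123566 , -0.82282708, -0.56815747]]), array([0.38362309, 0.90728949, 0.80219286]))
module_blue [(array([278.1, 248.6]), 0.84)]
module_blue_grip [(array([275.1, 252.5]), 0.65), (array([239.2, 262.8]), 0.42)]
module_white [(array([267.7, 275. ]), 0.84)]
module_red [(array([257.4, 302.8]), 0.74), (array([197.6, 221.9]), 0.31)]
rack []
tester [(array([291.2, 181. ]), 0.94)]
mouth [(array([287.8, 180.9]), 0.62)]
flap [(array([291.1, 162.8]), 0.5)]
jar [(array([237.6, 264.6]), 0.88), (array([261.4, 313.9]), 0.51)]
spray [(array([178. , 289.1]), 0.89)]
tray [(array([228.3, 177.1]), 0.7)]
meter [(array([321.3, 162.1]), 0.42)]
screwdriver [(array([288.8, 166.2]), 0.75), (array([199.5, 222.1]), 0.71)]
```

View pics/top0.png

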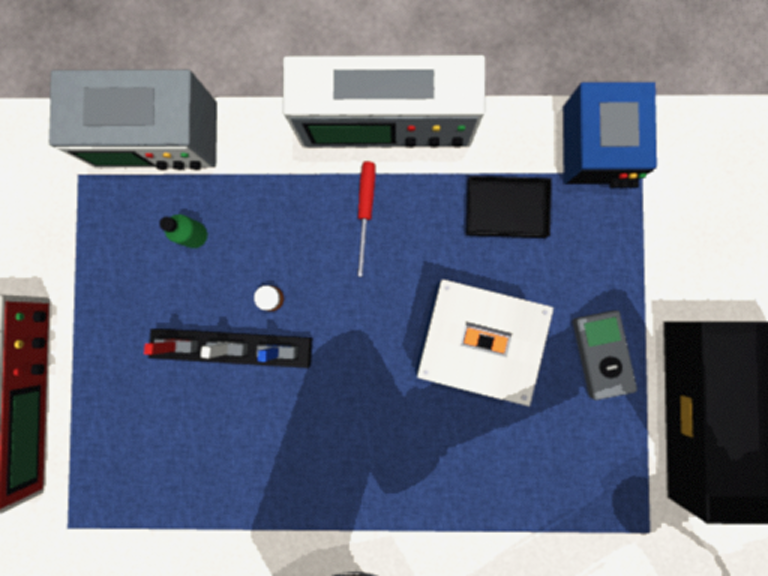

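View pics/side0.png

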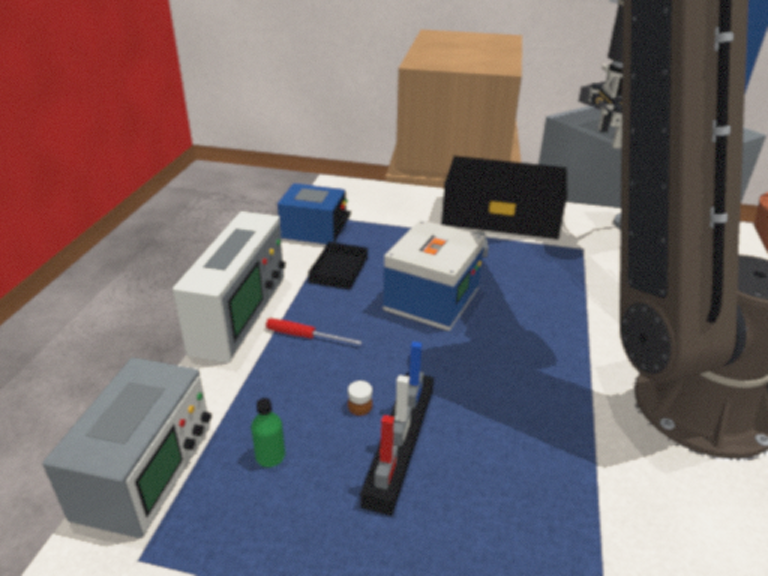

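The top view shows the rack at left, with blue at its right end (268,353), and the tester at (485,342) with its flap slot open toward the bottom of the image (-x). The side view agrees. Next I'll compute the coordinates.

Run:
```python
from h import *
import pickle
p,s=pickle.load(open("top0.pkl","rb"))
im=p["frame"]
hsv=cv2.cvtColor(im,cv2.COLOR_RGB2HSV)
C=[np.array(c)/1.5 for c in [(442,280),(552,307),(530,404),(418,377)]]
D=[onplane(p,c,.135) for c in C]
print("deck",np.round(D,4),np.mean(D,0).round(4),[np.linalg.norm(D[i]-D[(i+1)%4]).round(4) for i in range(4)])
white=cv2.inRange(hsv,(0,0,150),(180,60,255)); m=np.zeros_like(white); m[175:280,265:380]=white[175:280,265:380]
cs=max(cv2.findContours(m,0,2)[0],key=cv2.contourArea); r=cv2.minAreaRect(cs); b=cv2.boxPoints(r)
B=np.array([onplane(p,c,.135) for c in b]);print("deck2",B.round(4),B.mean(0).round(4),np.linalg.norm(B[0]-B[1]),np.linalg.norm(B[1]-B[2]))
org=cv2.inRange(hsv,(5,120,120),(22,255,255)); m=np.zeros_like(org); m[200:250,290:350]=org[200:250,290:350]
ys,xs=np.nonzero(m); r=cv2.minAreaRect(np.c_[xs,ys].astype(np.float32)); b=cv2.boxPoints(r)
B=np.array([onplane(p,c,.132) for c in b]);print("flap",B.round(4),B.mean(0).round(4))
# rack corners z=.036
Rk=np.array([onplane(p,np.array(c)/1.5,.036) for c in [(152,329),(312,337),(309,367),(149,359)]]);print("rack",Rk.round(4),Rk.mean(0).round(4))
blue=cv2.inRange(hsv,(105,170,120),(125,255,255)); 
for px in [(268,347),(259,353)]: pass
print("blue top", onplane(p,np.array((264,354))/1.5,.146), "shadow grip", onplane(p,(184.7,233.4),.136))
ps,_=pickle.load(open("side0.pkl","rb"))
print(onplane(ps,np.array((415,343))/1.5,.146))
save({"frame":im[205:260,90:360]},"crop.png",2.9)
```

```text
deck [[ 0.6106 -0.1396  0.135 ]
 [ 0.5702 -0.3033  0.135 ]
 [ 0.4267 -0.2689  0.135 ]
 [ 0.466  -0.1034  0.135 ]] [ 0.5184 -0.2038  0.135 ] [np.float64(0.1686), np.float64(0.1475), np.float64(0.1701), np.float64(0.1491)]
deck2 [[ 0.4653 -0.101   0.135 ]
 [ 0.6132 -0.1384  0.135 ]
 [ 0.571  -0.3059  0.135 ]
 [ 0.4243 -0.2674  0.135 ]] [ 0.5185 -0.2032  0.135 ] 0.15250667170464338 0.17272660438165513
flap [[ 0.5169 -0.1708  0.132 ]
 [ 0.5401 -0.1767  0.132 ]
 [ 0.5252 -0.2367  0.132 ]
 [ 0.5021 -0.2307  0.132 ]] [ 0.5211 -0.2037  0.132 ]
rack [[0.5347 0.3418 0.036 ]
 [0.5216 0.071  0.036 ]
 [0.4715 0.0756 0.036 ]
 [0.4843 0.3458 0.036 ]] [0.503  0.2085 0.036 ]
blue top [0.50038985 0.12417384 0.146     ] shadow grip [0.50556219 0.10714943 0.136     ]
[0.49836405 0.13188227 0.146     ]
```

View pics/crop.png

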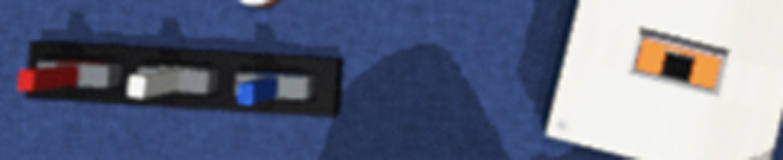

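```bash
cat >> h.py <<'E'
def plan(target,yaw,n,st=None,dec=0,cur=None):
    """rows to go to target [m], tool straight down at yaw; rounding compensated"""
    st=st or get_state()
    P=np.array(cur[0] if cur else st["eef_pos"]); Rm=R.from_euler('xyz',cur[1] if cur else st["ee_rot"]); G=R.from_euler('xyz',[np.pi,0,yaw])
    P0=P.copy(); rv=(Rm.inv()*G).as_rotvec(); R0=Rm; rows=[]
    for i in range(1,n+1):
        w=P0+(np.array(target)-P0)*i/n
        d=np.round(Rm.inv().apply(w-P)*1000,dec); P=P+Rm.apply(d/1000)
        Rw=R0*R.from_rotvec(rv*i/n); r=np.round((Rm.inv()*Rw).as_rotvec(),3); Rm=Rm*R.from_rotvec(r)
        rows.append(" ".join("%g"%(v+0) for v in list(d)+list(r)))
    for k in range(0,n,8): print("; ".join(rows[k:k+8]))
E
python3 - <<'E'
from h import *
s=get_state(); p=grab_frame("wrist"); print(np.round(p["tool_from_camera"],4),p["fovy"],p["cx"],p["cy"])
plan([.500,-.203,.36],-1.814,11)
E
```

```text
[[ 3.000e-04 -9.623e-01 -2.719e-01  7.240e-02]
 [ 1.000e+00  3.000e-04 -1.000e-04 -1.000e-04]
 [ 1.000e-04 -2.719e-01  9.623e-01 -1.331e-01]
 [ 0.000e+00  0.000e+00  0.000e+00  1.000e+00]] 60.28978307690001 254.5730981945973 191.25219165603562
-39 32 -10 0 0 -0.098; -43 28 -10 0 0 -0.098; -45 24 -10 0 0 -0.098; -47 20 -9 0 0 -0.098; -49 14 -10 0 0 -0.097; -50 10 -10 0 0 -0.098; -50 5 -10 0 0 -0.098; -51 0 -10 0 0 -0.098
-51 -5 -10 0 0 -0.098; -50 -10 -10 0 0 -0.098; -49 -15 -9 0 0 -0.098
```

Emit:
{"fn": "step_arm", "kwargs": {"commands": "-39 32 -10 0 0 -0.098; -43 28 -10 0 0 -0.098; -45 24 -10 0 0 -0.098; -47 20 -9 0 0 -0.098; -49 14 -10 0 0 -0.097; -50 10 -10 0 0 -0.098; -50 5 -10 0 0 -0.098; -51 0 -10 0 0 -0.098"}}

```text
t: 2.45
eef_pos: [0.4099, -0.3249, 0.3312]
ee_rot: [-3.141, 0.0, -2.105]
force: [0.7, -0.9, -0.2]
width: 0.0877
```

Emit:
{"fn": "step_arm", "kwargs": {"commands": "-51 -5 -10 0 0 -0.098; -50 -10 -10 0 0 -0.098; -49 -15 -9 0 0 -0.098; 0 0 0 0 0 0; 0 0 0 0 0 0"}}

```text
t: 3.08
eef_pos: [0.5003, -0.2028, 0.3595]
ee_rot: [3.141, -0.0, -1.814]
force: [-0.5, -0.0, 0.5]
width: 0.0878
```

Run:
```python
from h import *
import pickle
s=get_state(); p=grab_frame("wrist"); pickle.dump((p,s),open("w1.pkl","wb")); save(p,"w1.png")
print(s["t"],s["eef_pos"],s["ee_rot"])
for t in ["mouth","tester","flap"]:
  for d in recognise(p,t)[:2]: print(t,d["conf"],d["pixel"],onplane(p,d["pixel"],.135,s).round(4))
```

```text
3.075 [ 0.50032811 -0.20276845  0.35947179] [ 3.14134897e+00 -4.51951221e-05 -1.81352285e+00]
mouth 0.81 [239.8, 164.4] [ 0.5161 -0.2093  0.135 ]
tester 0.81 [238.4, 167.7] [ 0.5186 -0.2061  0.135 ]
flap 0.91 [227.6, 167.6] [ 0.5301 -0.2091  0.135 ]
flap 0.67 [238.9, 165.2] [ 0.5173 -0.2087  0.135 ]
```

View pics/w1.png

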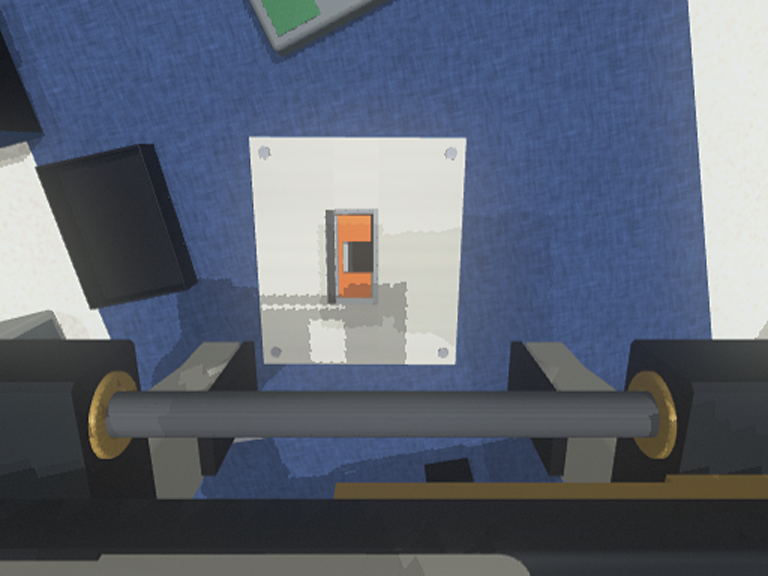

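The wrist view shows the deck corners at about (249,137), (466,138), (456,364) and (264,363), with the flap hinge on the left (+x) and its slot opening to the right. I'll zoom in to refine this.

Run:
```python
from h import *
import pickle
p,s=pickle.load(open("w1.pkl","rb"))
D=np.array([onplane(p,np.array(c)/1.5-.17,.135,s) for c in [(249,137),(466,138),(456,364),(264,363)]])
print(D.round(4),D.mean(0).round(4),[np.linalg.norm(D[i]-D[(i+1)%4]).round(4) for i in range(4)])
for i,off in zip(range(4),[np.pi,-np.pi/2,0,np.pi/2]):
    d=D[(i+1)%4]-D[i]; print(((np.arctan2(d[1],d[0])-off+np.pi)%(2*np.pi)-np.pi).round(4))
# overlay of hypothesised features
c0=np.array([.5180,-.2035]);
def ov(c,yaw,name):
    im=cv2.resize(cv2.cvtColor(p["frame"],cv2.COLOR_RGB2BGR)[80:260,150:330],None,fx=3.3,fy=3.3,interpolation=cv2.INTER_CUBIC)
    A=np.array([[np.cos(yaw),-np.sin(yaw)],[np.sin(yaw),np.cos(yaw)]])
    def poly(x0,x1,y,z,col):
        q=[proj(p,[*(c+A@np.array(v)),z],s) for v in [(x0,-y),(x1,-y),(x1,y),(x0,y)]]
        q=(np.array(q)-[150,80]+.5)*3.3
        cv2.polylines(im,[q.astype(int)],True,col,1)
    poly(-.075,.075,.085,.135,(0,0,255)); poly(-.0105,.017,.032,.135,(0,255,0)); poly(-.0145,.017,.036,.135,(255,0,0)); poly(-.009,.017,.031,.132,(255,0,255))
    cv2.imwrite("pics/"+name,im)
import sys
ov(np.array([.5180,-.2035]),-.243,"ov1.png")
```

```text
[[ 0.571  -0.3022  0.135 ]
 [ 0.4258 -0.2656  0.135 ]
 [ 0.4666 -0.101   0.135 ]
 [ 0.6123 -0.138   0.135 ]] [ 0.5189 -0.2017  0.135 ] [np.float64(0.1498), np.float64(0.1696), np.float64(0.1504), np.float64(0.1694)]
-0.2469
2.899
-0.2486
2.8954
```

View pics/ov1.png

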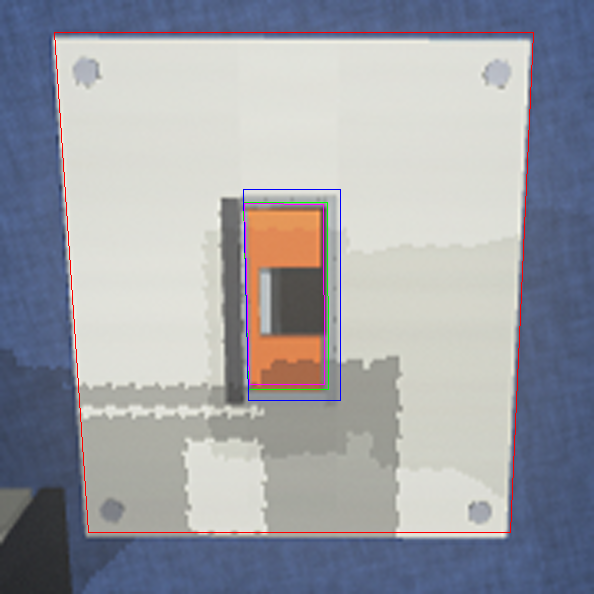

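Run:
```python
from h import *
plan([.499,.124,.33],-1.619,7)
```

```text
-45 11 4 0 0 -0.028; -46 11 4 0 0 -0.028; -46 9 5 0 0 -0.028; -46 7 4 0 0 -0.028; -47 6 4 0 0 -0.028; -46 5 4 0 0 -0.028; -47 4 5 0 0 -0.028
```

Emit:
{"fn": "step_arm", "kwargs": {"commands": "-45 11 4 0 0 -0.028; -46 11 4 0 0 -0.028; -46 9 5 0 0 -0.028; -46 7 4 0 0 -0.028; -47 6 4 0 0 -0.028; -46 5 4 0 0 -0.028; -47 4 5 0 0 -0.028; 0 0 0 0 0 0"}}

```text
t: 4.28
eef_pos: [0.499, 0.1265, 0.3289]
ee_rot: [3.141, -0.0, -1.616]
force: [0.0, -0.0, 0.1]
width: 0.088
```

Run:
```python
from h import *
import pickle
s=get_state(); p=grab_frame("wrist"); pickle.dump((p,s),open("w2.pkl","wb")); save(p,"w2.png")
print(s["t"],s["eef_pos"],s["ee_rot"])
for t in ["module_blue_grip","module_blue","rack"]:
  for d in recognise(p,t)[:2]: print(t,d["conf"],d["pixel"],onplane(p,d["pixel"],.136,s).round(4))
yaw=-.048;c=np.array([.499,.124])
im=cv2.resize(cv2.cvtColor(p["frame"],cv2.COLOR_RGB2BGR),None,fx=1.56,fy=1.56,interpolation=cv2.INTER_CUBIC)
A=np.array([[np.cos(yaw),-np.sin(yaw)],[np.sin(yaw),np.cos(yaw)]])
for hx,hy,z,col,dy in [(.008,.006,.146,(0,255,255),0),(.009,.03,.06,(0,0,255),0),(.025,.135,.036,(0,255,0),.085)]:
    q=[proj(p,[*(c+A@np.array(v)),z],s) for v in [(-hx,-hy+dy),(hx,-hy+dy),(hx,hy+dy),(-hx,hy+dy)]]
    cv2.polylines(im,[((np.array(q)+.5)*1.56).astype(int)],True,col,1)
cv2.imwrite("pics/ov2.png",im)
```

```text
4.275 [0.49901605 0.12652404 0.32887916] [ 3.14070656e+00 -2.96387553e-04 -1.61567635e+00]
module_blue_grip 0.88 [253.4, 162.6] [0.5003 0.1156 0.136 ]
module_blue 0.7 [255.6, 162.0] [0.4981 0.1151 0.136 ]
rack 0.84 [253.4, 184.7] [0.5014 0.1384 0.136 ]
rack 0.5 [253.1, 229.2] [0.5039 0.1871 0.136 ]
```

View pics/ov2.png

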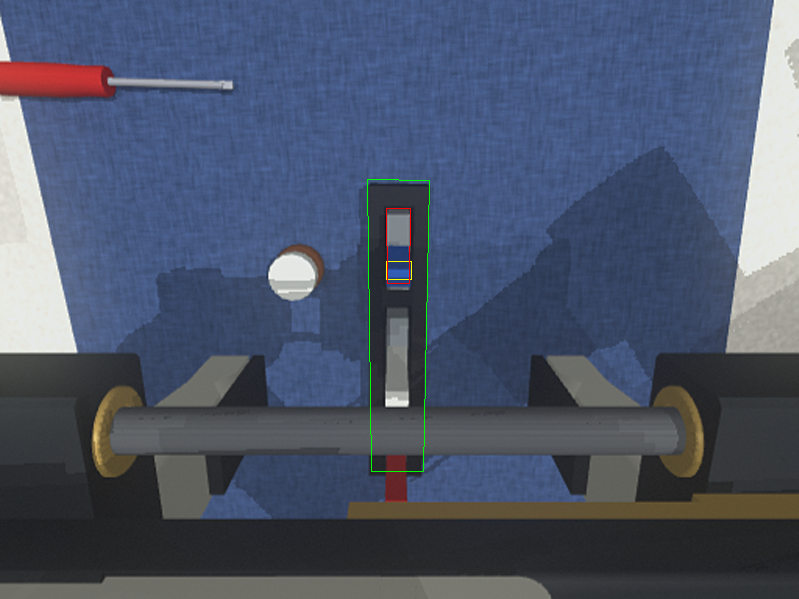

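Run:
```python
from h import *
import pickle
p,s=pickle.load(open("w2.pkl","rb"))
f=p["frame"][108:208,215:300]; cv2.imwrite("pics/z2.png",cv2.resize(cv2.cvtColor(f,cv2.COLOR_RGB2BGR),None,fx=6,fy=6,interpolation=cv2.INTER_NEAREST))
```

```text
(no output)
```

View pics/z2.png

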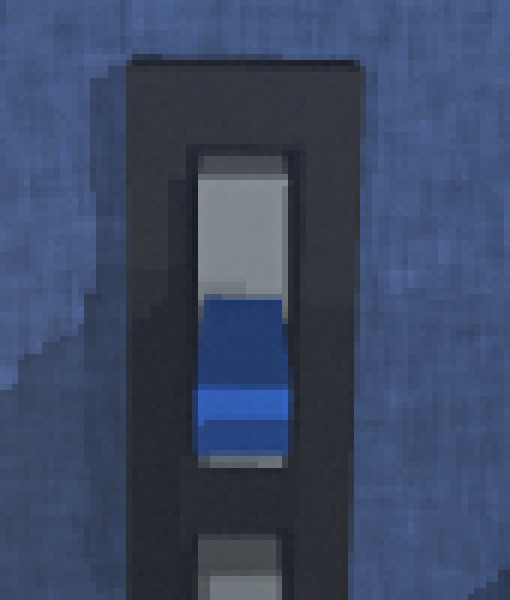

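Run:
```python
from h import *
import pickle
p,s=pickle.load(open("w2.pkl","rb"))
f=lambda c,r,z: onplane(p,(215+c/6-.5,108+r/6-.5),z,s).round(4)
a,b=f(242,388,.146),f(242,457,.146); print(a,b,(a+b)/2)
print("x",f(195,420,.146),f(290,420,.146))
print("sh",f(243,180,.06), "rack edge", f(243,66,.036), f(127,240,.036),f(358,240,.036))
plan([.4995,.1245,.145],-1.619,4,s)
```

```text
[0.4993 0.1232 0.146 ] [0.4998 0.1348 0.146 ] [0.49955 0.129   0.146  ]
x [0.5072 0.1282 0.146 ] [0.4917 0.1289 0.146 ]
sh [0.4978 0.0995 0.06  ] rack edge [0.4968 0.0785 0.036 ] [0.5233 0.114  0.036 ] [0.4737 0.1162 0.036 ]
0 0 46 0 0 0.001; 1 0 46 0 0 0.001; 0 -1 46 0.001 0 0; 1 0 46 0 0 0.001
```

Run:
```python
from h import *
import pickle
s=get_state(); p=grab_frame("wrist"); pickle.dump((p,s),open("w3.pkl","wb"))
print(s["t"],s["eef_pos"],s["ee_rot"],np.abs(s["qd"]).max())
f=p["frame"][108:208,215:300]; cv2.imwrite("pics/z3.png",cv2.resize(cv2.cvtColor(f,cv2.COLOR_RGB2BGR),None,fx=6,fy=6,interpolation=cv2.INTER_NEAREST))
ps=grab_frame("side"); pickle.dump((ps,s),open("side1.pkl","wb"))
pt=grab_frame("top"); pickle.dump((pt,s),open("top1.pkl","wb"))
for r in [recognise(ps,"module_blue_grip"),]: print(r)
im=cv2.cvtColor(ps["frame"],cv2.COLOR_RGB2BGR)[215:345,220:320]
cv2.imwrite("pics/s1.png",cv2.resize(im,None,fx=4.5,fy=4.5,interpolation=cv2.INTER_NEAREST))
```

```text
4.475 [0.49927762 0.12383951 0.32974585] [-3.14138338e+00  1.19142522e-05 -1.61917689e+00] 0.007278929124109025
[{'pixel': [276.7, 252.9], 'conf': 0.72}]
```

View pics/z3.png

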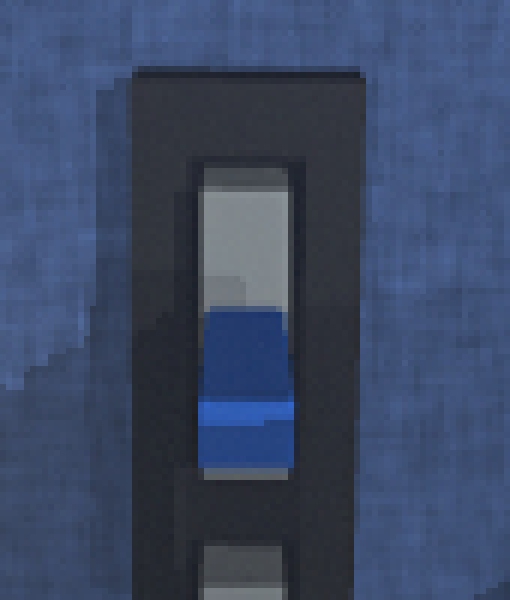

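View pics/s1.png

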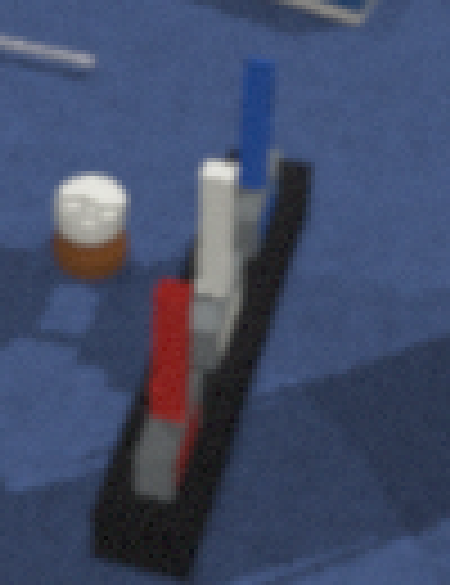

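Run:
```python
from h import *
import pickle
p,s=pickle.load(open("w3.pkl","rb"))
f=lambda c,r,z: onplane(p,(215+c/6-.5,108+r/6-.5),z,s).round(4)
a,b=f(245,402,.146),f(245,468,.146); print(a,b,(a+b)/2)
print("x",f(198,440,.146),f(294,440,.146))
print("sh",f(243,190,.06), "rack edge", f(243,77,.036), f(133,240,.036),f(358,240,.036))
ps,_=pickle.load(open("side1.pkl","rb"))
g=lambda c,r,z: onplane(ps,(220+c/4.5-.5,215+r/4.5-.5),z).round(4)
print("side top near +y edge", g(259,66,.146), "side far", g(259,60,.146))
pt,_=pickle.load(open("top1.pkl","rb"))
im=cv2.cvtColor(pt["frame"],cv2.COLOR_RGB2BGR)[205:260,90:220]
cv2.imwrite("pics/t1.png",cv2.resize(im,None,fx=6,fy=6,interpolation=cv2.INTER_NEAREST))
plan([.4995,.1255,.145],-1.619,4,s)
```

```text
[0.4993 0.1232 0.146 ] [0.4999 0.1343 0.146 ] [0.4996  0.12875 0.146  ]
x [0.5074 0.1292 0.146 ] [0.4916 0.13   0.146 ]
sh [0.4984 0.099  0.06  ] rack edge [0.4973 0.0782 0.036 ] [0.5226 0.1115 0.036 ] [0.4742 0.1138 0.036 ]
side top near +y edge [0.4971 0.1335 0.146 ] side far [0.498  0.1286 0.146 ]
0 0 46 0 0 0; -1 0 46 0 0 0; 0 0 47 0 0 0; -1 0 46 0 0 0
```

View pics/t1.png

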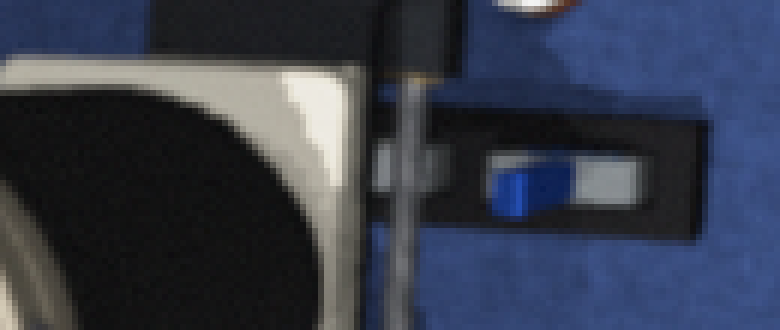

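Run:
```python
from h import *
plan([.4995,.128,.142],-1.619,5)
```

```text
-1 0 38 0 0 0; -1 0 37 0 0 0; 0 0 38 0 0 0; -1 0 37 0 0 0; -1 0 38 0 0 0
```

Emit:
{"fn": "step_arm", "kwargs": {"commands": "-1 0 38 0 0 0; -1 0 37 0 0 0; 0 0 38 0 0 0; -1 0 37 0 0 0; -1 0 38 0 0 0; 0 0 0 0 0 0; 0 0 0 0 0 0"}}

```text
t: 5.55
eef_pos: [0.5003, 0.129, 0.143]
ee_rot: [-3.14, 0.0, -1.618]
force: [0.5, 0.4, 0.7]
width: 0.0876
```

Run:
```python
from h import *
import pickle
s=get_state(); p=grab_frame("wrist"); save(p,"w4.png"); pickle.dump((p,s),open("w4.pkl","wb")); print(s["eef_pos"])
```

```text
[0.5003178  0.12898275 0.14297212]
```

View pics/w4.png

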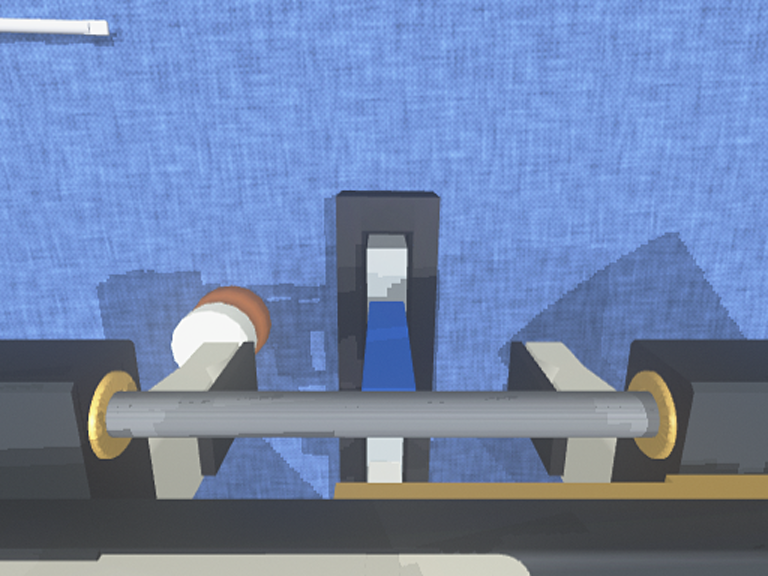

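Emit:
{"fn": "step_arm", "kwargs": {"commands": "0 0 0 0 0 0; 0 0 0 0 0 0; 0 0 0 0 0 0; 0 0 0 0 0 0; 0 0 0 0 0 0; 0 0 0 0 0 0", "jaw": 0, "grip_force": 50}}

```text
t: 6.35
eef_pos: [0.4994, 0.1289, 0.1415]
ee_rot: [3.141, -0.0, -1.618]
force: [-0.3, 0.2, -1.3]
width: 0.0329
```

Emit:
{"fn": "step_arm", "kwargs": {"commands": "0 0 0 0 0 0; 0 0 0 0 0 0; 0 0 0 0 0 0; 0 0 0 0 0 0"}}

```text
t: 6.85
eef_pos: [0.4994, 0.1289, 0.1415]
ee_rot: [3.141, -0.0, -1.618]
force: [-1.5, 0.1, -0.8]
width: 0.0158
```

Emit:
{"fn": "step_arm", "kwargs": {"commands": "0 0 -8 0 0 0; 0 0 -10 0 0 0; 0 0 -14 0 0 0; 0 0 -25 0 0 0; 0 0 -35 0 0 0; 0 0 -35 0 0 0; 0 0 -33 0 0 0; 0 0 0 0 0 0"}}

```text
t: 7.85
eef_pos: [0.5006, 0.1294, 0.3054]
ee_rot: [-3.136, 0.003, -1.617]
force: [0.8, 0.3, -2.1]
width: 0.0156
```

Run:
```python
from h import *
import pickle
s=get_state(); p=grab_frame("wrist"); save(p,"w5.png"); pickle.dump((p,s),open("w5.pkl","wb"));
pt=grab_frame("side"); save(pt,"s5.png"); print(s["eef_pos"],s["force"],s["width"])
plan([.5189-.0,-.2017,.31],-1.818,7,dec=0)
```

```text
[0.50055219 0.1293622  0.3053877 ] [ 0.83581452  0.30941906 -2.13669475] 0.01562603170622984
47 -5 -1 0 0 0.029; 47 -6 -1 0 0 0.028; 47 -8 -2 0 0 0.029; 46 -9 -1 0 0.001 0.028; 46 -11 -1 0 0 0.029; 46 -11 -1 0 0 0.028; 45 -13 -1 0 0 0.029
```

View pics/w5.png

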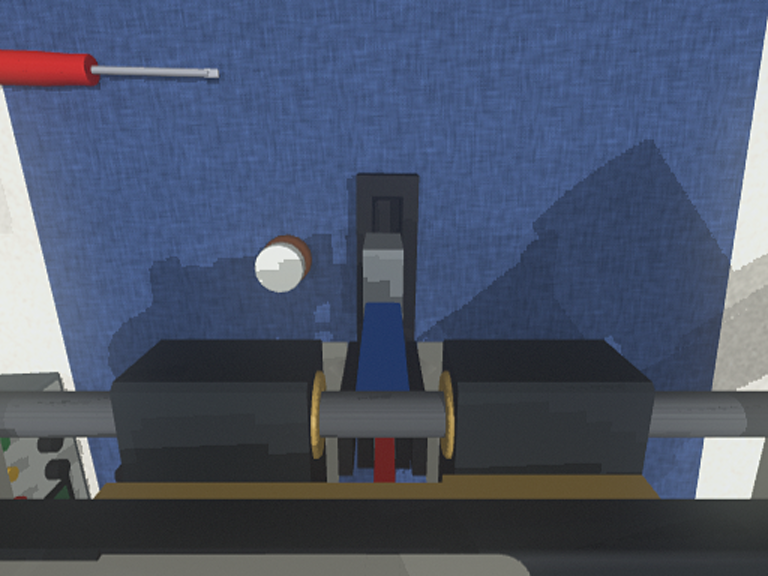

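View pics/s5.png

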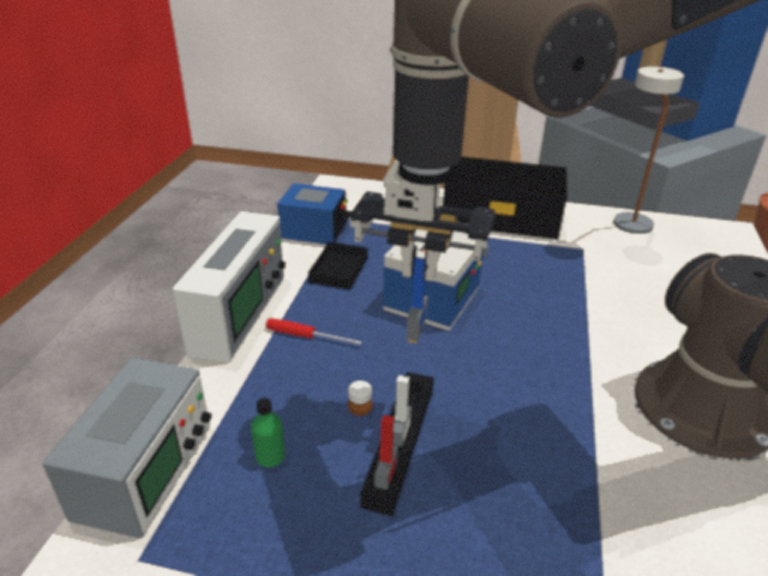

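Run:
```python
from h import *
import pickle
p,s=pickle.load(open("w5.pkl","rb"))
T=np.array(p["tool_from_camera"])
def pt(X):
    v=K(p)@(T[:3,:3].T@(np.array(X)-T[:3,3])); return v[:2]/v[2]
im=cv2.cvtColor(p["frame"],cv2.COLOR_RGB2BGR)[120:270,210:310]; im=cv2.resize(im,None,fx=4,fy=4,interpolation=cv2.INTER_NEAREST)
def box(hx,hy,z,col):
    q=np.array([pt([a,b,z]) for a,b in [(hx,hy),(hx,-hy),(-hx,-hy),(-hx,hy)]]); cv2.polylines(im,[((q-[210,120]+.5)*4).astype(int)],True,col,1)
box(.03,.009,.082,(0,0,255)); box(.006,.008,.082,(0,255,255)); box(.03,.009,.126,(0,255,0)); box(.028,.007,.132,(255,0,255))
cv2.imwrite("pics/z5.png",im)
```

```text
(no output)
```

View pics/z5.png

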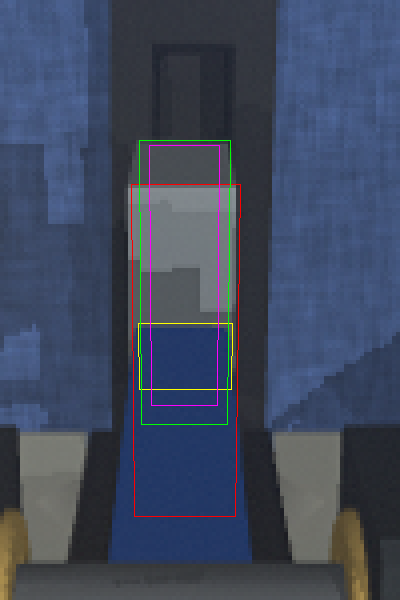

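Run:
```python
from h import *
s=get_state();print(s["eef_pos"],s["ee_rot"])
plan([.5184,-.202,.31],-1.818,8,s)
```

```text
[0.49909407 0.12885232 0.30194325] [-3.14121075e+00  9.62480057e-04 -1.61795548e+00]
41 -4 -1 0 0 0.025; 41 -6 -1 0 0 0.025; 41 -6 -1 0 0 0.025; 41 -8 -1 0 0.001 0.025; 41 -8 -1 0 0 0.025; 40 -10 -1 0 0 0.025; 40 -10 -1 0 0 0.025; 40 -11 -1 0 0 0.025
```

Emit:
{"fn": "step_arm", "kwargs": {"commands": "41 -4 -1 0 0 0.025; 41 -6 -1 0 0 0.025; 41 -6 -1 0 0 0.025; 41 -8 -1 0 0.001 0.025; 41 -8 -1 0 0 0.025; 40 -10 -1 0 0 0.025; 40 -10 -1 0 0 0.025; 40 -11 -1 0 0 0.025"}}

```text
t: 8.95
eef_pos: [0.5176, -0.2033, 0.3085]
ee_rot: [3.139, -0.001, -1.819]
force: [0.6, 0.6, -1.5]
width: 0.0153
```

Emit:
{"fn": "step_arm", "kwargs": {"commands": "0 0 0 0 0 0; 0 0 0 0 0 0; 0 0 0 0 0 0; 0 0 0 0 0 0"}}

```text
t: 9.45
eef_pos: [0.5183, -0.2013, 0.3098]
ee_rot: [-3.141, -0.001, -1.816]
force: [-0.4, 0.5, -1.8]
width: 0.0156
```

Run:
```python
from h import *
import pickle
s=get_state(); p=grab_frame("wrist"); pickle.dump((p,s),open("w6.pkl","wb")); print(s["eef_pos"],s["ee_rot"],s["force"])
c=np.array([.5189,-.2017]);yaw=-.2475
im=cv2.resize(cv2.cvtColor(p["frame"],cv2.COLOR_RGB2BGR)[60:260,130:350],None,fx=3,fy=3,interpolation=cv2.INTER_CUBIC)
A=np.array([[np.cos(yaw),-np.sin(yaw)],[np.sin(yaw),np.cos(yaw)]])
def poly(x0,x1,y,z,col):
        q=[proj(p,[*(c+A@np.array(v)),z],s) for v in [(x0,-y),(x1,-y),(x1,y),(x0,y)]]
        q=(np.array(q)-[130,60]+.5)*3
        cv2.polylines(im,[q.astype(int)],True,col,1)
poly(-.075,.075,.085,.135,(0,0,255)); poly(-.0105,.017,.032,.135,(0,255,0))
cv2.imwrite("pics/ov6.png",im)
```

```text
[ 0.51831836 -0.20130671  0.30976467] [-3.14143577e+00 -8.85458252e-04 -1.81646091e+00] [-0.38235555  0.45884212 -1.81775738]
```

View pics/ov6.png

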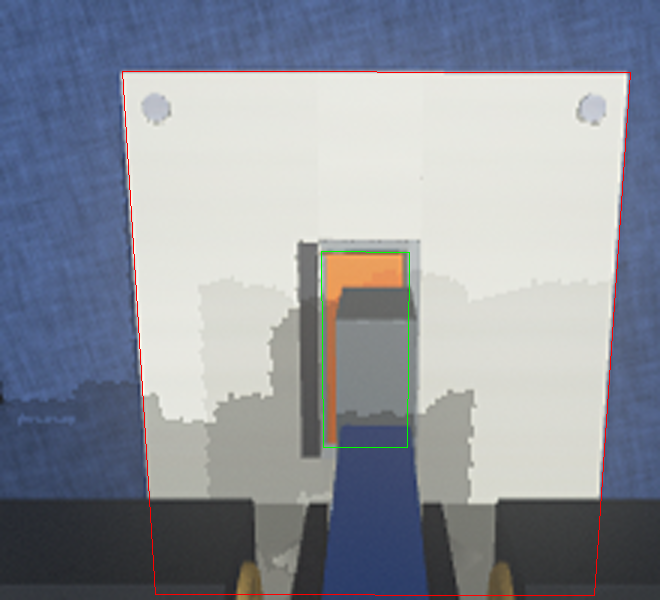

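Emit:
{"fn": "step_arm", "kwargs": {"commands": "0.6 0 20 0 0 0; 0 0 15 0 0 0; 0 0 3 0 0 0; 0 0 0 0 0 0; 0 0 0 0 0 0", "grip_force": 60}}

```text
t: 10.12
eef_pos: [0.5185, -0.2028, 0.2724]
ee_rot: [-3.14, -0.001, -1.818]
force: [0.1, 0.2, -1.9]
width: 0.0155
```

Run:
```python
from h import *
import pickle
s=get_state(); p=grab_frame("wrist"); pickle.dump((p,s),open("w7.pkl","wb")); print(s["eef_pos"],s["ee_rot"],s["force"])
cv2.imwrite("pics/w7.png",cv2.resize(cv2.cvtColor(p["frame"],cv2.COLOR_RGB2BGR)[60:260,130:350],None,fx=3,fy=3,interpolation=cv2.INTER_CUBIC))
p=grab_frame("side");cv2.imwrite("pics/s7.png",cv2.resize(cv2.cvtColor(p["frame"],cv2.COLOR_RGB2BGR)[80:230,220:360],None,fx=4,fy=4,interpolation=cv2.INTER_CUBIC))
```

```text
[ 0.51848984 -0.20283605  0.27238592] [-3.14048134e+00 -1.02704432e-03 -1.81767799e+00] [ 0.11665079  0.15413229 -1.87718412]
```

View pics/w7.png

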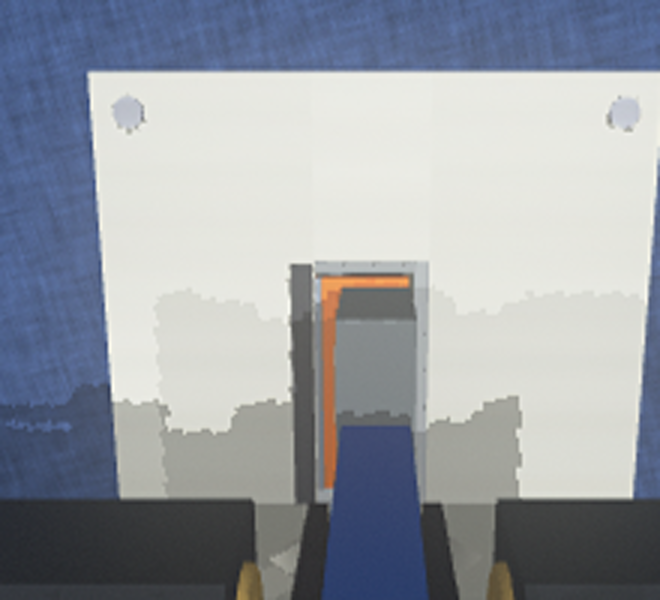

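View pics/s7.png

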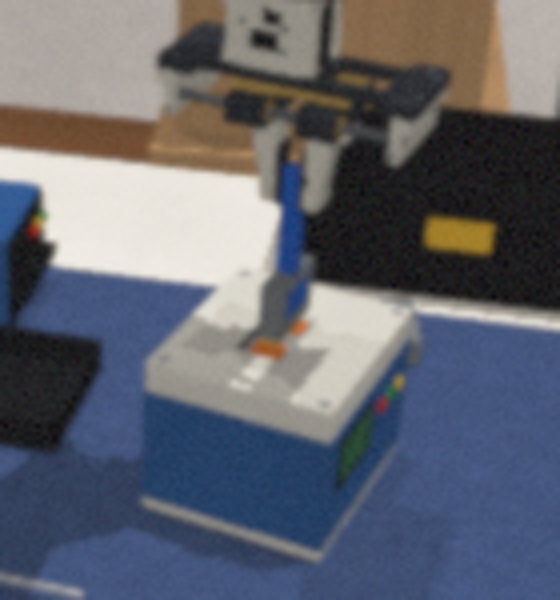

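Run:
```python
from h import *
s=get_state(); p=grab_frame("wrist"); print(s["eef_pos"],s["ee_rot"],s["force"])
T=np.array(p["tool_from_camera"])
def pt(X):
    v=K(p)@(T[:3,:3].T@(np.array(X)-T[:3,3])); return v[:2]/v[2]
c=np.array([.5189,-.2017]);yaw=-.2475
f=5
im=cv2.resize(cv2.cvtColor(p["frame"],cv2.COLOR_RGB2BGR)[140:260,220:300],None,fx=f,fy=f,interpolation=cv2.INTER_NEAREST)
A=np.array([[np.cos(yaw),-np.sin(yaw)],[np.sin(yaw),np.cos(yaw)]])
def dr(q,col): cv2.polylines(im,[((np.array(q)-[220,140]+.5)*f).astype(int)],True,col,1)
def poly(x0,x1,y,z,col): dr([proj(p,[*(c+A@np.array(v)),z],s) for v in [(x0,-y),(x1,-y),(x1,y),(x0,y)]],col)
poly(-.0145,.017,.036,.135,(0,0,255)); poly(-.0105,.017,.032,.131,(0,255,0))
for z in (.082,.126): dr([pt([a,b-.0005,z]) for a,b in [(.03,.009),(.03,-.009),(-.03,-.009),(-.03,.009)]],(255,0,255))
cv2.imwrite("pics/ov8.png",im)
```

```text
[ 0.51838985 -0.20280428  0.27229927] [-3.14052025e+00 -8.69700211e-04 -1.81777374e+00] [ 0.41617721  0.333352   -2.02598912]
```

View pics/ov8.png

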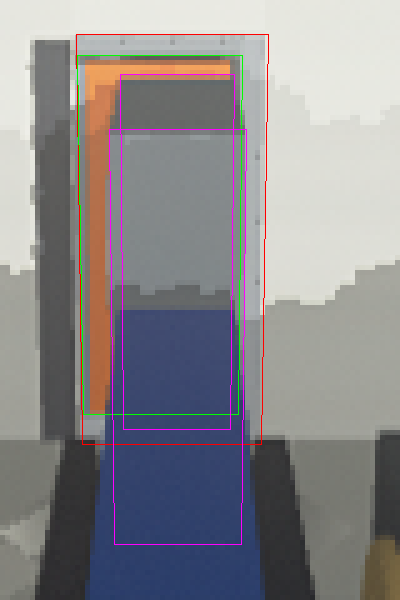

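Emit:
{"fn": "step_arm", "kwargs": {"commands": "-0.7 0 0 0 0 0; 0 0 3 0 0 0; 0 0 3 0 0 0; 0 0 3 0 0 0; 0 0 3 0 0 0; 0 0 0 0 0 0"}}

```text
t: 11.02
eef_pos: [0.5186, -0.2022, 0.26]
ee_rot: [-3.141, -0.001, -1.818]
force: [0.3, 0.9, 3.3]
width: 0.0152
```

Emit:
{"fn": "step_arm", "kwargs": {"commands": "0 0 3 0 0 0; 0 0 3 0 0 0; 0 0 3 0 0 0; 0 0 3 0 0 0; 0 0 0 0 0 0"}}

```text
t: 11.65
eef_pos: [0.5177, -0.202, 0.2468]
ee_rot: [3.14, -0.001, -1.818]
force: [-1.3, -0.0, -2.1]
width: 0.0156
```

Emit:
{"fn": "step_arm", "kwargs": {"commands": "0 -0.5 3 0 0 0; 0 0 3 0 0 0; 0 0 3 0 0 0; 0 0 2 0 0 0; 0 0 0 0 0 0"}}

```text
t: 12.28
eef_pos: [0.5184, -0.2021, 0.2363]
ee_rot: [3.141, -0.001, -1.818]
force: [-2.6, 0.2, -0.5]
width: 0.0153
```

Foot is about 31 mm below the deck, approaching the throat.

Emit:
{"fn": "step_arm", "kwargs": {"commands": "0 0 2 0 0 0; 0 0 2 0 0 0; 0 0 2 0 0 0; 0 0 2 0 0 0; 0 0 0 0 0 0"}}

```text
t: 12.9
eef_pos: [0.5184, -0.2022, 0.2283]
ee_rot: [3.141, -0.001, -1.818]
force: [-2.6, 1.0, -0.8]
width: 0.0153
```

Emit:
{"fn": "step_arm", "kwargs": {"commands": "0 0 3 0 0 0; 0 0 3 0 0 0; 0 0 3 0 0 0; 0 0 3 0 0 0; 0 0 0 0 0 0"}}

```text
t: 13.52
eef_pos: [0.5184, -0.2022, 0.2162]
ee_rot: [3.141, -0.001, -1.818]
force: [-2.5, 1.8, -1.9]
width: 0.0157
```

Emit:
{"fn": "step_arm", "kwargs": {"commands": "-0.3 0 3 0 0 0; 0 0 3 0 0 0; 0 0 3 0 0 0; 0 0 3 0 0 0; 0 0 0 0 0 0"}}

```text
t: 14.15
eef_pos: [0.5185, -0.2019, 0.2043]
ee_rot: [3.141, -0.001, -1.818]
force: [-2.6, 0.0, -1.4]
width: 0.0156
```

Emit:
{"fn": "step_arm", "kwargs": {"commands": "0 0 2 0 0 0; 0 0 2 0 0 0; 0 0 2 0 0 0; 0 0 1 0 0 0; 0 0 0 0 0 0"}}

```text
t: 14.78
eef_pos: [0.5187, -0.2019, 0.1976]
ee_rot: [3.141, -0.001, -1.818]
force: [-3.0, 0.3, -0.4]
width: 0.0157
```

Emit:
{"fn": "step_arm", "kwargs": {"commands": "0 0 1 0 0 0; 0 0 1 0 0 0; 0 0 1 0 0 0; 0 0 0 0 0 0"}}

```text
t: 15.28
eef_pos: [0.5188, -0.2019, 0.1946]
ee_rot: [3.141, -0.001, -1.818]
force: [-2.6, 1.4, -0.5]
width: 0.0154
```

Emit:
{"fn": "step_arm", "kwargs": {"commands": "0 0 1 0 0 0; 0 0 1 0 0 0; 0 0 1 0 0 0; 0 0 0 0 0 0"}}

```text
t: 15.78
eef_pos: [0.5187, -0.202, 0.1916]
ee_rot: [3.141, -0.001, -1.818]
force: [-3.1, 1.1, -0.3]
width: 0.0157
```

Emit:
{"fn": "step_arm", "kwargs": {"commands": "0 0 1 0 0 0; 0 0 1 0 0 0; 0 0 1 0 0 0; 0 0 0 0 0 0"}}

```text
t: 16.27
eef_pos: [0.5195, -0.202, 0.1887]
ee_rot: [-3.14, -0.001, -1.818]
force: [-0.3, -0.1, -1.5]
width: 0.0157
```

Emit:
{"fn": "step_arm", "kwargs": {"commands": "0 0 1 0 0 0; 0 0 1 0 0 0; 0 0 0 0 0 0"}}

```text
t: 16.65
eef_pos: [0.5196, -0.2022, 0.1878]
ee_rot: [-3.139, -0.001, -1.817]
force: [-1.4, 0.8, 5.1]
width: 0.0156
```

Emit:
{"fn": "step_arm", "kwargs": {"commands": "0 0.6 1 0 0 0; 0 0 0.5 0 0 0; 0 0 0 0 0 0"}}

```text
t: 17.02
eef_pos: [0.5194, -0.2021, 0.1867]
ee_rot: [-3.138, -0.001, -1.817]
force: [-0.7, 0.5, 6.4]
width: 0.0156
```

Emit:
{"fn": "step_arm", "kwargs": {"commands": "0 0.3 1 0 0 0; 0 0 1 0 0 0; 0 0 0 0 0 0"}}

```text
t: 17.4
eef_pos: [0.5193, -0.2021, 0.1848]
ee_rot: [-3.138, -0.001, -1.817]
force: [-0.8, 0.9, 7.3]
width: 0.0155
```

Emit:
{"fn": "step_arm", "kwargs": {"commands": "0 0 1 0 0 0; 0 0 1 0 0 0; 0 0 1 0 0 0; 0 0 0 0 0 0"}}

```text
t: 17.9
eef_pos: [0.5194, -0.2021, 0.1821]
ee_rot: [-3.138, -0.001, -1.817]
force: [-0.4, 1.3, 8.1]
width: 0.0158
```

Emit:
{"fn": "step_arm", "kwargs": {"commands": "0 0 1 0 0 0; 0 0 0.5 0 0 0; 0 0 0 0 0 0"}}

```text
t: 18.27
eef_pos: [0.5194, -0.2021, 0.1807]
ee_rot: [-3.138, -0.001, -1.817]
force: [-0.8, 1.3, 10.4]
width: 0.0156
```

Emit:
{"fn": "step_arm", "kwargs": {"commands": "0 0 0.5 0 0 0; 0 0 0.5 0 0 0; 0 0 0 0 0 0"}}

```text
t: 18.65
eef_pos: [0.5194, -0.2022, 0.1798]
ee_rot: [-3.138, -0.001, -1.817]
force: [-2.5, 1.5, 11.5]
width: 0.0159
```

Emit:
{"fn": "step_arm", "kwargs": {"commands": "0 0 0.5 0 0 0; 0 0 0.5 0 0 0; 0 0 0 0 0 0"}}

```text
t: 19.02
eef_pos: [0.5195, -0.2022, 0.1789]
ee_rot: [-3.138, -0.001, -1.817]
force: [-1.1, 1.6, 11.6]
width: 0.0157
```

Emit:
{"fn": "step_arm", "kwargs": {"commands": "0 0 0.5 0 0 0; 0 0 0 0 0 0; 0 0 0 0 0 0"}}

```text
t: 19.4
eef_pos: [0.5195, -0.2022, 0.1784]
ee_rot: [-3.137, -0.001, -1.817]
force: [-2.4, 1.7, 11.9]
width: 0.0152
```

Emit:
{"fn": "step_arm", "kwargs": {"commands": "0 0 0.5 0 0 0; 0 0 0 0 0 0; 0 0 0 0 0 0"}}

```text
t: 19.77
eef_pos: [0.5195, -0.2022, 0.1781]
ee_rot: [-3.137, -0.001, -1.817]
force: [-1.9, 1.4, 13.2]
width: 0.0157
```

Emit:
{"fn": "step_arm", "kwargs": {"commands": "0 0 0.4 0 0 0; 0 0 0 0 0 0; 0 0 0 0 0 0"}}

```text
t: 20.15
eef_pos: [0.5196, -0.2022, 0.1781]
ee_rot: [-3.137, -0.001, -1.817]
force: [-2.9, 2.3, 14.9]
width: 0.0153
```

Emit:
{"fn": "step_arm", "kwargs": {"commands": "0 0 0.5 0 0 0; 0 0 0 0 0 0; 0 0 0 0 0 0"}}

```text
t: 20.52
eef_pos: [0.5197, -0.2023, 0.178]
ee_rot: [-3.137, -0.002, -1.817]
force: [-4.2, 1.9, 18.6]
width: 0.0154
```

Emit:
{"fn": "step_arm", "kwargs": {"commands": "0 0.3 -1 0 0 0; 0 0.3 -1 0 0 0; 0 0 0 0 0 0; 0 0 0 0 0 0"}}

```text
t: 21.02
eef_pos: [0.5189, -0.2019, 0.1781]
ee_rot: [-3.138, -0.001, -1.817]
force: [1.3, -0.5, 7.1]
width: 0.0155
```

Run:
```python
from h import *
import pickle
s=get_state(); p=grab_frame("wrist"); print(s["eef_pos"],s["force"])
cv2.imwrite("pics/w9.png",cv2.resize(cv2.cvtColor(p["frame"],cv2.COLOR_RGB2BGR)[60:340,130:380],None,fx=2.1,fy=2.1,interpolation=cv2.INTER_CUBIC))
p=grab_frame("side");cv2.imwrite("pics/s9.png",cv2.resize(cv2.cvtColor(p["frame"],cv2.COLOR_RGB2BGR)[110:230,220:360],None,fx=5,fy=5,interpolation=cv2.INTER_CUBIC))
```

```text
[ 0.51889035 -0.20191709  0.17807933] [ 1.288703   -0.49333079  7.12661704]
```

View pics/w9.png

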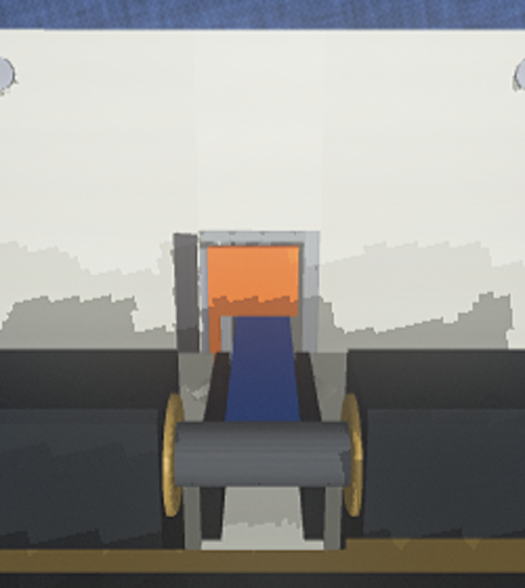

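View pics/s9.png

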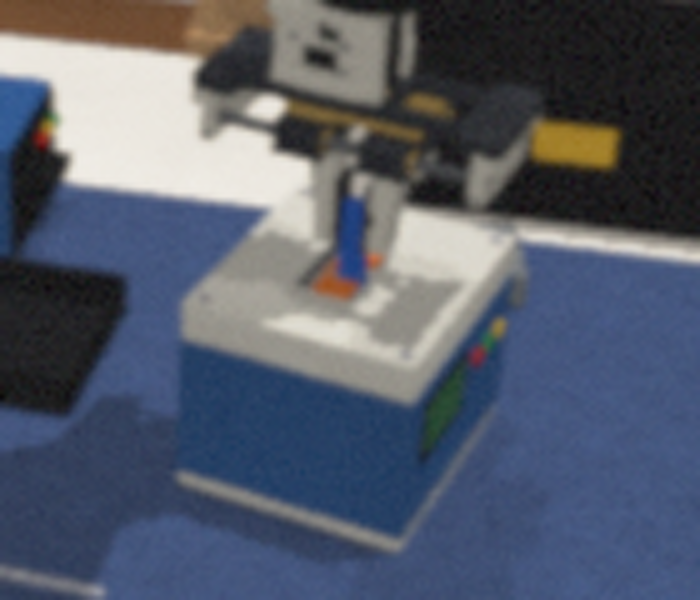

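The flap is shut above the shoulders in both views, and the TCP hasn't moved off the stop. Next I'll relieve the remaining load and release.

Emit:
{"fn": "step_arm", "kwargs": {"commands": "0 0 -0.7 0 0 0; 0 0 0 0 0 0; 0 0 0 0 0 0"}}

```text
t: 21.5
eef_pos: [0.5183, -0.2018, 0.1781]
ee_rot: [-3.139, -0.001, -1.817]
force: [2.1, -0.3, 5.0]
width: 0.0156
```

Emit:
{"fn": "step_arm", "kwargs": {"commands": "0 0 0 0 0 0; 0 0 0 0 0 0; 0 0 0 0 0 0; 0 0 0 0 0 0; 0 0 0 0 0 0; 0 0 0 0 0 0", "jaw": 60}}

```text
t: 22.25
eef_pos: [0.5173, -0.2016, 0.1775]
ee_rot: [-3.142, -0.001, -1.818]
force: [-0.2, 0.5, 0.6]
width: 0.0595
```

Emit:
{"fn": "step_arm", "kwargs": {"commands": "0 0 -5 0 0 0; 0 0 -15 0 0 0; 0 0 -30 0 0 0; 0 0 -40 0 0 0; 0 0 -40 0 0 0; 0 0 -30 0 0 0; 0 0 0 0 0 0; 0 0 0 0 0 0"}}

```text
t: 23.25
eef_pos: [0.5171, -0.2013, 0.3378]
ee_rot: [-3.141, -0.001, -1.818]
force: [-0.3, 0.3, -1.0]
width: 0.0602
```

Run:
```python
from h import *
import pickle
s=get_state(); p=grab_frame("wrist"); print(s["eef_pos"],s["force"])
T=[.5184,-.2019]; yaw=-.2475
f=5;im=cv2.resize(cv2.cvtColor(p["frame"],cv2.COLOR_RGB2BGR)[100:220,200:310],None,fx=f,fy=f,interpolation=cv2.INTER_NEAREST)
A=np.array([[np.cos(yaw),-np.sin(yaw)],[np.sin(yaw),np.cos(yaw)]])
c=np.array([.5189,-.2017])
for z,col in [(.178-.006+.010,(0,255,255)),(.192,(0,0,255))]:
    q=[proj(p,[*(c+A@np.array(v)),z],s) for v in [(-.008,-.006),(.008,-.006),(.008,.006),(-.008,.006)]]
    cv2.polylines(im,[((np.array(q)-[200,100]+.5)*f).astype(int)],True,col,1)
cv2.imwrite("pics/w10.png",im)
p=grab_frame("side");save(p,"s10.png")
```

```text
[ 0.51709979 -0.20133403  0.33777802] [-0.31787087  0.27596185 -0.9864322 ]
```

View pics/w10.png

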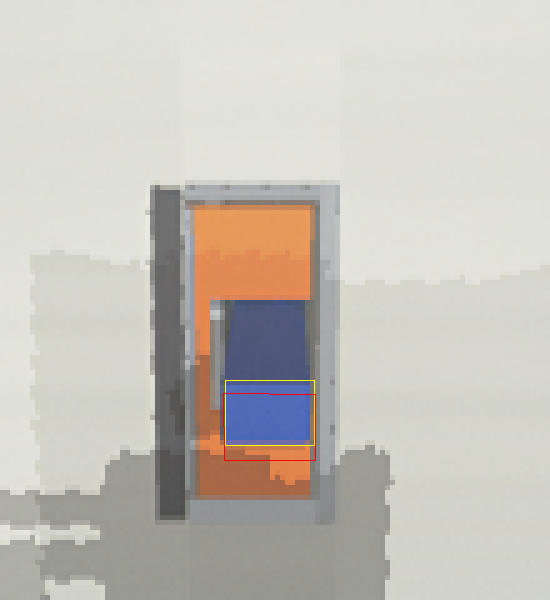

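View pics/s10.png

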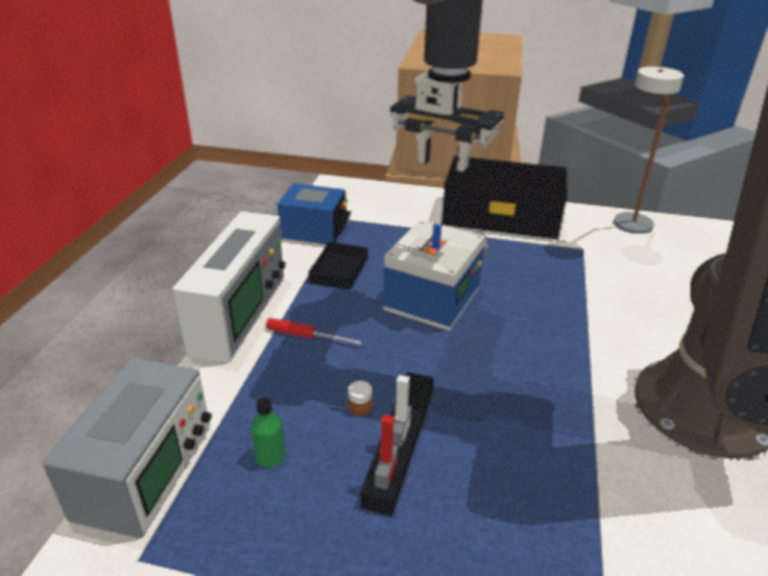

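```bash
python3 -c "
from station import *
print(get_state()['t']); print(job_done())"
```

```text
23.35
the job is handed in; nothing more can be done
None
```

I took the blue module out of the rack, pushed it through the flap, pressed the socket fully down and let go. The job is handed in at 23.35 s with the gripper clear of everything.

**Socket:** the foot met the plate about 79 mm below the deck. The TCP then went down 10 mm, from 0.188 to 0.178 m, and stopped while the force kept rising. The highest wrist reading was 18.6 N, so about 20 N on the tester counting the module's weight. Those readings are only from the end of each move, so a brief peak in between would not show.

**Flap:** the sideways force from it vanished with the shoulders about 28 mm below the deck. The wrist picture taken after release shows it level and shut around the handle.

**Module and bench:** the handle top matches the fully pressed height (0.182 m) to about 1 mm. In the last side picture the other two modules and the bench items visible in it look undisturbed; the hand meter was not checked.

**Disagreements:** my first top-view reading of the module's y was about 4 mm short of the wrist camera's. The wrist and side views and a closer top-view crop agreed with each other, so I used those. For the tester, the cameras agreed to within 2 mm.

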